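Stand a coated plate on the sloped spray stand and spray it

TASK

Take the coated glass plate in its grey frame off the bench and lay it on the narrow sloped bar of the spray stand, coated side up, lengthwise along the bar, centred and with its lower end down against the lip; let go of it. Only then press the white spray cap of the canister fully down and let it spring back up, leaving the plate in place. Leave the beaker, the stapler and the carton where they are.

Things in the scene. Friction and masses are not known exactly. Their poses are not given: they have to be found in the camera images.
- plate: White coated glass plate in a flat grey plastic frame, loose, about 0.12 kg: 120 mm long (its x), 56 mm wide (its y), 10 mm thick (z). Origin at the centre of its underside, z out of the coated face. It lies flat on the bench, coated side up; grasp it across its 56 mm width. Either end may go down the slope.
- cradle: Sloped aluminium bar on the stand, fixed: 34 mm wide, 116 long, 6 thick. x points up the slope (15 degrees above level), y across, z square out of its upper face. Origin on that face, 80 mm over the bench, where the centre of the plate's underside lies when home. At the lower end a lip (inner face at x = -60.5 mm), 46 mm wide, 8 mm high. Only friction and the lip hold the plate.
- stand: The whole spray stand, fixed: grey foot 150 x 90 x 8 mm flat on the bench, two round steel posts and the sloped bar. Origin at the centre of the foot's underside, x level in the direction in which the bar rises (away from the robot, give or take 0.2 rad).
- canister: Aluminium spray canister, 54 mm across, in a round dark foot 90 mm across, fixed to the bench beside the stand (on the robot's right of it). Origin at the centre of its underside, z up; the nozzle points along its y, to the stand.
- cap_top (a point): Centre of the flat top of the white spray cap, 30 mm across (flat part 24 mm), 170 mm above the bench when up. It moves straight down when pressed.
- cap (a joint): Travel of the spray cap: 0 up, 0.006 m fully down. Sprung: starts to give at about 1 N, fully down at about 4 N, springs back by itself.
- beaker_near: Bystander: small clear beaker, 45 mm across, 57 mm tall, loose; origin at the centre of its underside.
- stapler: Bystander: small red stapler, 26 x 75 x 34 mm, loose; origin at the centre of its underside, long side along its y.
- carton: Bystander: plain grey upright carton, 34 x 52 x 122 mm, loose; origin at the centre of its underside.

How it is judged:
On the way, in this order (a step that is already met when the one before it is completed fails the run):
1. the plate lies home on the sloped bar, let go and at rest (x of plate in the frame of cradle between -0.008 and 0.008 m and y of plate in the frame of cradle between -0.01 and 0.01 m and z of plate in the frame of cradle between -0.004 and 0.004 m and angle between the x axis of plate and the x axis of cradle, either way round below 0.12 rad and angle between the z axis of plate and the z axis of cradle, either way round below 0.08 rad and angle between plate's own z axis and vertical below 1 rad and linear speed of plate below 0.02 m/s and contact force between plate and the fingers below 0.05 N), for 0.3 s.
2. the spray cap is pressed fully down (at least 4.5 of 6 mm) (value of joint cap above 0.0045 m), for 0.05 s.
3. the spray cap has sprung back up (value of joint cap below 0.001 m), for 0.2 s.
At the end, for the whole second after the job is handed in: Plate released and at rest on the bar, coated side up: within 8 mm of home along the slope, 10 mm sideways, 4 mm off the face, 0.12 rad in direction, flat within 0.08 rad; spray cap up again (under 1 mm down) (all of step 1 and value of joint cap below 0.001 m); the robot touches nothing.
It fails at once if the spray cap is pressed (over 3 mm) while the plate is not on the bar (value of joint cap above 0.003 m and not (x of plate in the frame of cradle between -0.02 and 0.02 m and y of plate in the frame of cradle between -0.02 and 0.02 m and z of plate in the frame of cradle between -0.01 and 0.01 m)).
It fails at once if the beaker is shifted more than 25 mm (distance of beaker_near from where it was at the start of the episode above 0.025 m).
It fails at once if the stapler is shifted more than 25 mm (distance of stapler from where it was at the start of the episode above 0.025 m).
It fails at once if the carton is shifted more than 25 mm (distance of carton from where it was at the start of the episode above 0.025 m).
It also fails if it takes over 48 s, if anything falls off the work surface, if the arm or the gripper's body presses on something with over 40 N, if the wrist force passes 120 N, or if a joint passes its speed limit or range.

ROBOT

A 7-joint arm with a two-finger parallel gripper is mounted at the origin on a cart in front of the work surface, level with it; the furniture and walls round the work are solid. World frame = base frame: x ahead of the robot, y to its left, z up, the work surface at z = 0. Lengths are in m, angles in rad, forces in N, time in s.
With the tool pointing down it reaches from about 0.4 to 0.85 m from the base axis. Payload 10.4 kg.
Tool frame: the origin (TCP) lies midway between the tips of the shut fingers; the grasp point (between the pads) lies 19 mm behind it (manip.grasp_offset is the distance from the TCP to the grasp point, in m); z points along the fingers, y is the line along which they close (so a half turn about z gives the same grasp; the last joint's range is limited). The gripper opens to 85 mm and grips with 20 to 120 N. Pads are 22 mm wide; open, the fingers measure 114 mm over their backs; the gripper's body (76 mm by 85 mm) begins 54 mm behind the grasp point. The pads swing forward as they close: fully open they stand 13 mm farther back than shut.
Start: joints at [-1.257, 0.332, -0.065, 1.46, 0.022, 1.35, -0.088], TCP at [0.207, 0.59, 0.231] pointing down, gripper open.
Joint ranges: [-2.6, 2.6], [-0.5, 2.12], [-1.47, 1.34], [0.16, 2.42], [-1.27, 4.41], [0.06, 2.06], [-2.6, 2.6]. Speed limits (rad/s): [2.22, 2.22, 2.79, 2.79, 3.14, 3.14, 3.14].

INTERFACE

Orientations are given as a unit quaternion [x, y, z, w].
In Python, from workcell import manip, viewer, telemetry, hand_in gives the robot as it stands (manip), with the cameras (viewer), the readings (telemetry) and the job as plain functions.
- The arm moves only by the shell command python3 jog.py 'ROWS' [FORCE]. ROWS is rows parted by semicolons, their numbers by spaces, 1 to 20 of them, each of 7 numbers: a rotation vector rx, ry, rz in rad, then dx, dy, dz in m, then the opening from 0.0 (shut) to 1.0 (fully open); each row is the pose to reach, as a shift and turn from the pose commanded when the command began, along the tool's axes at that moment; what a row does not reach only later rows make up. A row lasts 1/8 s, in which the tool goes at most 0.0625 m and 0.188 rad, less where a joint would pass 70% of its speed; a pose out of reach is approached as far as the arm can. The fingers move at their own pace and stop on an object; FORCE is the grip in N (left out, the last holds). Time passes only in rows, so rows that do not move let the fingers close. It prints the time, the measured TCP pose, the force, the opening and the grip force at its end.
- telemetry.get_obs(): the state, without advancing time (a new reading comes with each control period).
- viewer.camera(name): name is "side" or "top"; returns the picture (420x560x3 uint8, blue, green, red); there is no depth.
- viewer.calibration(name): a dict with "fx", "fy", "cx", "cy" (pixels), "k1" (the pictures are not rectified: a ray, as slopes to the right and down, at radius r is drawn at 1 + k1 r^2 times it, then the intrinsics apply), "world_from_camera" (4x4, takes a point from camera to world coordinates). Camera axes: x right, y up, looking along -z (the intrinsics and any distortion apply to the point x, -y, -z); pixel columns grow to the right and rows downward; lengths in m; the calibration is good to about 2 mm. A picture is of the moment at which its call begins. calibration takes no time and is no camera call.
- hand_in(): hands the job in; it is judged then, once.
The state is a dict: "clock": time; "joint_pos": joint angles; "joint_velocities": joint speeds; "tau": joint torques, N m; "position": TCP position; "ee_rot": TCP orientation; "ft_force": force on the tool from outside, world axes, zero at the start; "torque": the same for the moment, N m; "grip_width": opening from 0.0 (shut) to 1.0 (fully open); "grasp_force": force on a finger pad.
Only numpy, scipy, OpenCV 4.12 (cv2) and the standard library are available. Lean on these libraries where they do the work, as an engineer would, in place of code of your own. Each camera call takes 0.05 s, during which the arm holds its last target. There are 200 camera calls.

## Working session

There is one attempt and no reset: what is moved stays moved. The work goes in short steps, Python scripts to look and compute and a shell command to move; the robot and the scene stay as the last step left them, time stands still between calls to the robot, and variables do not carry over. Pictures are saved under pics/ and viewed, at most 10 in all, crops included, and the job is handed in when it is done.

```bash
ls; mkdir -p pics; python3 - <<'E'
from workcell import manip, viewer, telemetry, hand_in
import cv2
for n in("top","side"):
    cv2.imwrite(f"pics/{n}0.png",viewer.camera(n)); c=viewer.calibration(n); print(n,c)
o=telemetry.get_obs(); print(o["clock"],o["position"],o["ee_rot"],manip.grasp_offset,o["grip_width"])
E
```

```text
jog.py
pics
workcell.py
top {'fx': 462.16369997569103, 'fy': 462.16369997569103, 'cx': 275.6000674001502, 'cy': 203.73658407444773, 'k1': -0.12375995166402812, 'world_from_camera': array([[-0.02782633,  0.99458028, -0.10017863,  0.46193546],
       [-0.9995517 , -0.02879236, -0.00820994, -0.13253985],
       [-0.01104983,  0.09990527,  0.9949356 ,  1.0971846 ],
       [ 0.        ,  0.        ,  0.        ,  1.        ]])}
side {'fx': 452.3717366982263, 'fy': 452.3717366982263, 'cx': 279.01968730052585, 'cy': 216.25225722982304, 'k1': -0.027984080234705916, 'world_from_camera': array([[ 0.1183307 ,  0.8644113 , -0.48866241,  0.14170803],
       [-0.99296583,  0.10503444, -0.05464997, -0.18761741],
       [ 0.00408633,  0.49169185,  0.87075969,  0.87326689],
       [ 0.        ,  0.        ,  0.        ,  1.        ]])}
0.1 [0.20644552 0.58956493 0.23061633] [ 1.67607290e-01  9.85853646e-01 -6.16693867e-04 -7.11230528e-05] 0.0187 1.001520878256981
```

View pics/top0.png

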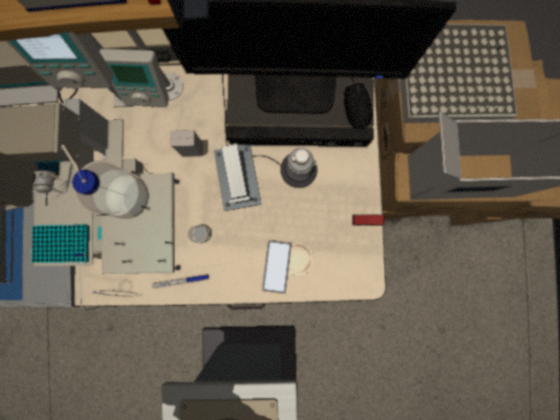

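View pics/side0.png

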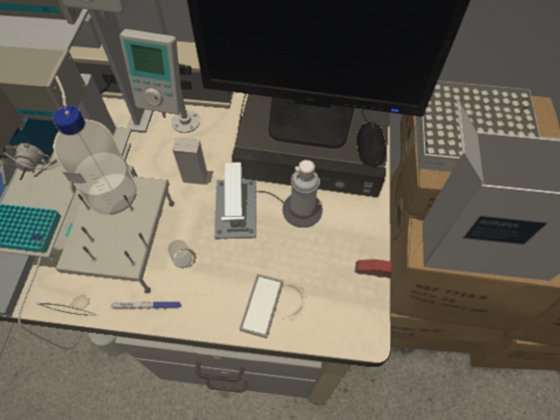

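The top view shows the plate near (277,267), the stand near (237,177), the canister cap near (300,157), the beaker at (200,233), the carton at (184,138) and the stapler at (368,220). The side view agrees with this. I'll zoom in on both for the corner positions.

```bash
python3 - <<'E'
import cv2
a=cv2.imread("pics/top0.png")[135:300,205:335]; b=cv2.imread("pics/side0.png")[150:345,205:335]
f=lambda i,s:cv2.resize(i,None,fx=s,fy=s,interpolation=cv2.INTER_CUBIC)
A=f(a,3);B=f(b,3)
import numpy as np
c=np.zeros((600,790,3),np.uint8); c[:A.shape[0],:A.shape[1]]=A; c[:B.shape[0],400:400+B.shape[1]]=B
cv2.imwrite("pics/z0.png",cv2.convertScaleAbs(c,alpha=1.3))
E
```

```text
(no output)
```

View pics/z0.png

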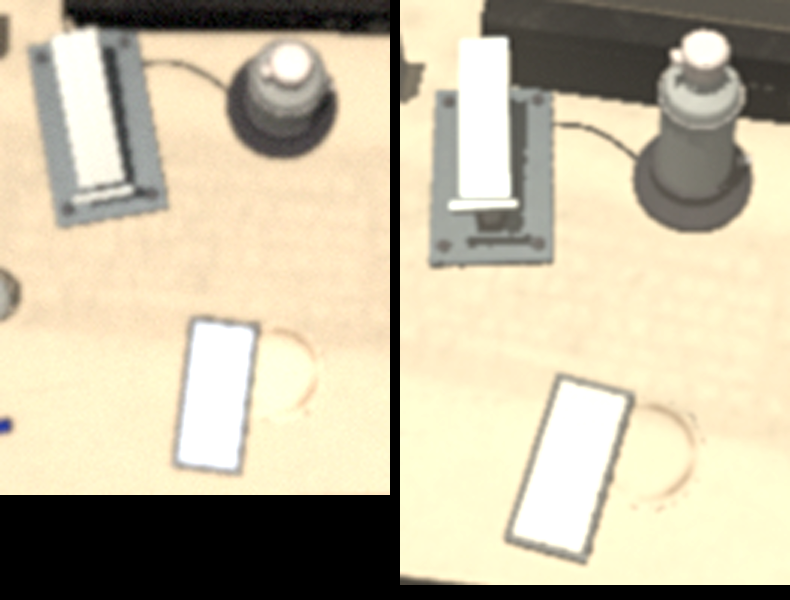

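The zoomed crop gives the plate's frame corners, the foot corners, the lip ends, the bar's upper end and the cap top in both views. Next I'll fit poses to these.

```bash
cat > h.py <<'E'
from workcell import manip, viewer, telemetry, hand_in
import numpy as np, cv2
from scipy.optimize import least_squares
from scipy.spatial.transform import Rotation as R
C={n:viewer.calibration(n) for n in("top","side")}
def proj(n,P):
    c=C[n];T=np.linalg.inv(c["world_from_camera"]);p=np.atleast_2d(P)@T[:3,:3].T+T[:3,3]
    s=np.c_[p[:,0],-p[:,1]]/-p[:,2:]; s=s*(1+c["k1"]*(s**2).sum(1,keepdims=True))
    return s*[c["fx"],c["fy"]]+[c["cx"],c["cy"]]
def fit(obs,place,x0,names=("top","side")):
    f=lambda x:np.concatenate([(proj(n,place(x,np.array(m,float)))-p).ravel() for n,(m,p) in obs.items() if n in names])
    r=least_squares(f,x0); return r.x,np.sqrt(np.mean(r.fun**2)),r.fun.reshape(-1,2)
def flat(z): return lambda x,m:m@R.from_euler("z",x[2]).as_matrix().T+[x[0],x[1],z]
def crad(x,m): return m@(R.from_euler("z",x[2])*R.from_euler("y",-np.radians(15))).as_matrix().T+[x[0],x[1],.08]
E
python3 - <<'E'
from h import *
np.set_printoptions(precision=4,suppress=True)
t=lambda L:(np.array(L)+.5)/3-.5+[205,135]
s=lambda L:(np.array(L)-[400,0]+.5)/3-.5+[205,150]
def show(k,obs,pl,x0):
    for nm in(("top",),("side",),("top","side")):
        x,e,f=fit(obs,pl,x0,nm); print(k,nm,x,"rms px",e)
    print(f)
m=[[.06,.028,.01],[.06,-.028,.01],[-.06,-.028,.01],[-.06,.028,.01]]
show("plate",{"top":(m,t([[192,317],[260,323],[241,473],[174,466]])),"side":(m,s([[558,374],[635,393],[585,563],[506,542]]))},flat(0),[.35,-.15,0])
m=[[.075,.045,.008],[.075,-.045,.008],[-.075,-.045,.008],[-.075,.045,.008]]
show("stand",{"top":(m,t([[29,45],[136,30],[168,208],[58,227]])),"side":(m,s([[436,91],[553,91],[552,260],[431,261]]))},flat(0),[.5,-.05,0])
m=[[.058,.017,0],[.058,-.017,0],[-.0605,.023,.008],[-.0605,-.023,.008]]
show("cradle",{"top":(m,t([[52,37],[97,28],[73,198],[132,187]])),"side":(m,s([[458,38],[509,38],[448,201],[517,202]]))},crad,[.5,-.05,0])
f=lambda x,m:m+x
show("cap",{"top":([[0,0,0]],t([[293,60]])),"side":([[0,0,0]],s([[707,46]]))},lambda x,m:m+[x[0],x[1],.17],[.5,-.2])
o=telemetry.get_obs(); print(R.from_quat(o["ee_rot"]).as_matrix())
E
```

```text
plate ('top',) [ 0.4246 -0.1226 -0.1467] rms px 0.6978539675725938
plate ('side',) [ 0.4227 -0.1236 -0.1464] rms px 0.5201579901762017
plate ('top', 'side') [ 0.4236 -0.1231 -0.1463] rms px 0.7077237360752582
[[-0.3156 -0.6107]
 [ 0.7121  0.2026]
 [ 1.0768  1.3852]
 [-0.4481  0.838 ]
 [-0.5594 -0.7811]
 [ 0.2238 -0.3386]
 [ 0.6895 -0.0087]
 [-0.9943 -0.6784]]
stand ('top',) [ 0.6387 -0.0336  0.1423] rms px 0.623961990988563
stand ('side',) [ 0.6389 -0.035   0.146 ] rms px 0.7887807847896445
stand ('top', 'side') [ 0.6388 -0.0344  0.1444] rms px 0.7455613215868323
[[-0.2273  0.1155]
 [ 0.8741 -1.3481]
 [ 0.6554  0.3883]
 [-0.0483  0.5656]
 [-0.1031 -0.5313]
 [-0.0065 -1.2939]
 [ 0.3502  0.488 ]
 [-1.3954  1.0343]]
cradle ('top',) [ 0.6392 -0.0336  0.1421] rms px 0.3120718775983623
cradle ('side',) [ 0.6397 -0.0339  0.1435] rms px 0.5527104063921318
cradle ('top', 'side') [ 0.6395 -0.0338  0.1429] rms px 0.4571378741440309
[[ 0.0092  0.0795]
 [ 0.1012  0.4448]
 [-0.2124 -0.5439]
 [ 0.3732 -0.3811]
 [ 0.5012  0.8954]
 [-0.4243  0.6063]
 [-0.0049 -0.1037]
 [-0.3667 -0.8705]]
cap ('top',) [ 0.6543 -0.1822] rms px 2.0097183471152322e-14
cap ('side',) [ 0.6544 -0.1832] rms px 0.0
cap ('top', 'side') [ 0.6543 -0.1827] rms px 0.17707790326970305
[[ 0.2575 -0.026 ]
 [-0.2416 -0.0073]]
[[-0.9438  0.3305 -0.0003]
 [ 0.3305  0.9438 -0.0012]
 [-0.0001 -0.0012 -1.    ]]
```

Both cameras agree to within about 2 mm. Next is a helper that works out tool-axis moves, starting with the approach to the plate.

```bash
cat >> h.py <<'E'
np.set_printoptions(precision=4,suppress=True)
def tool(yaw,pitch=0):   # tool z into a face with heading yaw, rising by pitch; tool x toward the robot
    B=(R.from_euler("z",yaw)*R.from_euler("y",-pitch)).as_matrix()
    return np.c_[-B[:,0],B[:,1],-B[:,2]]
def delta(*targets):
    o=telemetry.get_obs();p=o["position"];M=R.from_quat(o["ee_rot"]).as_matrix()
    print("t",o["clock"],"pos",p,"F",o["ft_force"],"grip",o["grip_width"],o["grasp_force"])
    for q,T in targets:
        d=M.T@(np.array(q)-p);r=R.from_matrix(M.T@T).as_rotvec()
        print("rot",r,"d",d,"rows",np.linalg.norm(d)/.0625,np.linalg.norm(r)/.188)
PL=tool(-.146); CR=tool(.143,np.radians(15))
E
python3 -c "
from h import *
delta(([.37,.24,.26],PL),([.4236,-.1231,.15],PL))
for a,b in (((85,182),(72,122)),):
    print(fit({'top':([[0,0,0]],[a]),'side':([[0,0,0]],[b])},lambda x,m:m+x,[.5,.2,.2]))"
```

```text
t 0.1 pos [0.2064 0.5896 0.2306] F [-0.5064 -0.3605 -0.6746] grip 1.001520878256981 0.0
rot [-0.0012 -0.0001 -0.1908] d [-0.2699 -0.2759 -0.029 ] rows 6.192829114665056 1.0149379637035458
rot [-0.0012 -0.0001 -0.1908] d [-0.4405 -0.6008  0.0814] rows 11.989823601377418 1.0149379637035458
(array([0.5906, 0.2055, 0.3113]), np.float64(1.3941915123899646), array([[ 1.9513, -0.7719],
       [-1.8311,  0.1367]]))
```

```bash
python3 jog.py '0 0 -0.1 -0.06 -0.06 -0.006 1; 0 0 -0.19 -0.13 -0.135 -0.015 1; 0 0 -0.19 -0.2 -0.205 -0.022 1; 0 0 -0.19 -0.27 -0.276 -0.029 1; 0 0 -0.19 -0.27 -0.276 -0.029 1; 0 0 -0.19 -0.27 -0.276 -0.029 1; 0 0 -0.19 -0.27 -0.276 -0.029 1; 0 0 -0.19 -0.44 -0.601 0.081 1; 0 0 -0.19 -0.44 -0.601 0.081 1; 0 0 -0.19 -0.44 -0.601 0.081 1; 0 0 -0.19 -0.44 -0.601 0.081 1; 0 0 -0.19 -0.44 -0.601 0.081 1; 0 0 -0.19 -0.44 -0.601 0.081 1; 0 0 -0.19 -0.44 -0.601 0.081 1; 0 0 -0.19 -0.44 -0.601 0.081 1; 0 0 -0.19 -0.44 -0.601 0.081 1'; python3 -c "
from h import *
delta(([.4236,-.1231,.03],PL),([.4236,-.1231,.01],PL)); print(telemetry.get_obs()['joint_pos'])"
```

```text
clock: 2.1
position: [0.4235, -0.1211, 0.1505]
ee_rot: [0.072, 0.997, 0.0, 0.0]
ft_force: [0.3, 0.1, -0.1]
grip_width: 1.006
grasp_force: 0.0
t 2.1 pos [ 0.4235 -0.1211  0.1505] F [ 0.2507  0.1368 -0.0862] grip 1.006046336240798 0.0
rot [0.0004 0.0001 0.0018] d [-0.0003 -0.0021  0.1205] rows 1.9277498972653313 0.009583163102128988
rot [0.0004 0.0001 0.0018] d [-0.0003 -0.0021  0.1405] rows 2.2477105097667027 0.009583163102128988
[-0.5331 -0.0529  0.702   2.0584  0.0374  1.1238  1.5787]
```

```bash
python3 jog.py '0 0 0 0 -0.002 0.06 0.85; 0 0 0 0 -0.002 0.11 0.85; 0 0 0 0 -0.002 0.138 0.85; 0 0 0 0 -0.002 0.142 0.85;0 0 0 0 -0.002 0.142 0.85'; for i in 1 ; do python3 jog.py '0 0 0 0 0 0.003 0.85;0 0 0 0 0 0.003 0.85'; done; python3 -c "
from workcell import manip, viewer, telemetry, hand_in;import cv2
i=viewer.camera('side')[190:350,180:380];cv2.imwrite('pics/g.png',cv2.resize(i,None,fx=4,fy=3.75)[:600])"
```

```text
clock: 2.72
position: [0.4236, -0.1241, 0.0091]
ee_rot: [0.073, 0.997, 0.0, 0.0]
ft_force: [0.0, -0.7, -0.4]
grip_width: 0.853
grasp_force: 0.0
clock: 2.98
position: [0.4235, -0.1245, 0.0059]
ee_rot: [0.073, 0.997, 0.0, 0.001]
ft_force: [0.1, -0.0, -0.3]
grip_width: 0.851
grasp_force: 0.0
```

View pics/g.png

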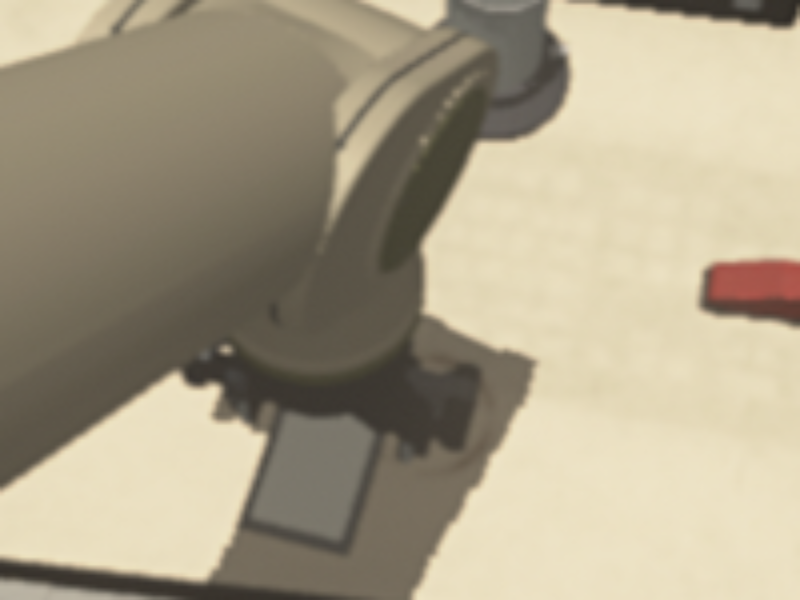

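The picture shows the fingers on either side of the plate's middle, with the plate's free end still visible at about (300,530). I'll lower in small steps while watching the force.

```bash
python3 jog.py '0 0 0 0 0.001 0.003 0.75;0 0 0 0 0.001 0.003 0.75'; python3 jog.py '0 0 0 0 0 0.002 0.75;0 0 0 0 0 0.002 0.75'; python3 jog.py '0 0 0 0 0 0.002 0.75;0 0 0 0 0 0.002 0.75'
```

```text
clock: 3.28
position: [0.423, -0.1236, 0.0022]
ee_rot: [0.073, 0.997, 0.0, -0.0]
ft_force: [1.0, -0.2, 0.5]
grip_width: 0.75
grasp_force: 0.0
clock: 3.52
position: [0.4229, -0.1238, 0.0001]
ee_rot: [0.073, 0.997, -0.0, -0.0]
ft_force: [0.9, 0.2, 0.7]
grip_width: 0.748
grasp_force: 0.0
clock: 3.78
position: [0.423, -0.1237, -0.0019]
ee_rot: [0.073, 0.997, 0.0, -0.0]
ft_force: [-0.4, 0.0, 0.6]
grip_width: 0.75
grasp_force: 0.0
```

```bash
python3 jog.py '0 0 0 0 0 0.001 0.75;0 0 0 0 0 0.001 0.75'; python3 jog.py '0 0 0 0 0 0 0.5;0 0 0 0 0 0 0.5;0 0 0 0 0 0 0.5;0 0 0 0 0 0 0.5;0 0 0 0 0 0 0.5' 60;
```

```text
clock: 4.03
position: [0.423, -0.1237, -0.0028]
ee_rot: [0.073, 0.997, 0.0, -0.0]
ft_force: [-1.1, 0.4, -0.0]
grip_width: 0.748
grasp_force: 0.0
clock: 4.65
position: [0.4231, -0.1237, -0.0023]
ee_rot: [0.073, 0.997, 0.0, -0.0]
ft_force: [-3.5, 0.6, 10.7]
grip_width: 0.636
grasp_force: 61.7
```

Gripped. I'll lift, check the hold, and work out the placing move.

```bash
python3 jog.py '0 0 0 0 0 -0.03 0.5;0 0 0 0 0 -0.08 0.5;0 0 0 0 0 -0.14 0.5;0 0 0 0 0 -0.18 0.5;0 0 0 0 0 -0.18 0.5'; cat >> h.py <<'E'
CB=(R.from_euler("z",.143)*R.from_euler("y",-np.radians(15))).as_matrix()
cr=lambda x,y,z: np.array([.6395,-.0338,.08])+CB@[x,y,z]
E
python3 -c "
from h import *
delta(([.55,-.06,.2],CR),(cr(.005,0,.06),CR))
i=viewer.camera('side')[100:350,150:380];cv2.imwrite('pics/l.png',cv2.resize(i,None,fx=2.4,fy=2.4))"
```

```text
clock: 5.28
position: [0.4247, -0.1238, 0.1798]
ee_rot: [0.073, 0.997, 0.001, 0.003]
ft_force: [0.6, 0.8, -1.0]
grip_width: 0.632
grasp_force: 65.3
t 5.275 pos [ 0.4247 -0.1238  0.1798] F [ 0.6217  0.818  -1.0212] grip 0.6317669196779812 65.30250191688538
rot [-0.0364 -0.2544 -0.2882] d [-0.1147  0.0815 -0.0194] rows 2.2730964892926875 2.0539708865238104
rot [-0.0364 -0.2544 -0.2882] d [-0.1889  0.1173  0.0419] rows 3.6199487286911833 2.0539708865238104
```

View pics/l.png

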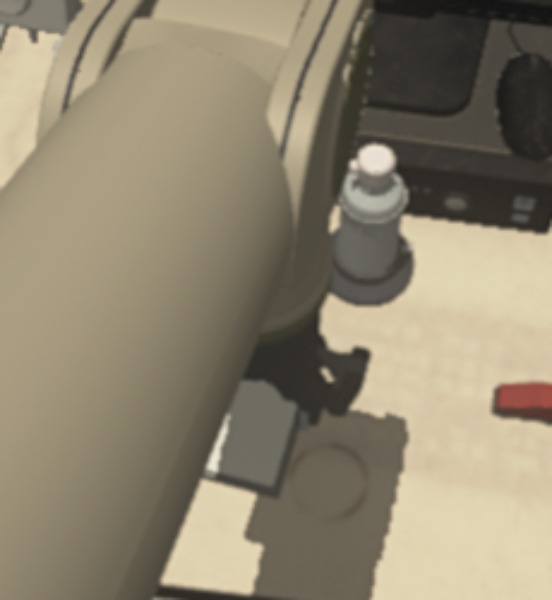

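The plate is held level between the fingers: its visible end lies near (250,435) in the crop, and its shadow sits below it on the bench. Next is the hover above the bar.

```bash
python3 jog.py '-0.018 -0.127 -0.144 -0.05 0.04 -0.01 0.5;-0.036 -0.254 -0.288 -0.115 0.0815 -0.02 0.5;-0.036 -0.254 -0.288 -0.115 0.0815 -0.02 0.5;-0.036 -0.254 -0.288 -0.15 0.1 0.01 0.5;-0.036 -0.254 -0.288 -0.189 0.117 0.042 0.5;-0.036 -0.254 -0.288 -0.189 0.117 0.042 0.5;-0.036 -0.254 -0.288 -0.189 0.117 0.042 0.5;-0.036 -0.254 -0.288 -0.189 0.117 0.042 0.5'
python3 -c "
from h import *
delta((cr(.005,0,.06),CR),(cr(.005,0,.008),CR)); print(telemetry.get_obs()['joint_pos'])
for n,a in(('side',(150,260,150,290)),('top',(110,230,190,330))):
  i=viewer.camera(n)[a[0]:a[1],a[2]:a[3]];cv2.imwrite(f'pics/h{n}.png',cv2.resize(i,None,fx=4,fy=4))
a=cv2.imread('pics/hside.png');b=cv2.imread('pics/htop.png');c=np.zeros((480,1120,3),np.uint8);c[:440,:560]=a;c[:,560:]=b
cv2.imwrite('pics/h.png',cv2.resize(c,(800,343)))"
```

```text
clock: 6.32
position: [0.6269, -0.0364, 0.1363]
ee_rot: [-0.07, 0.989, 0.009, 0.128]
ft_force: [-0.1, -0.5, -0.3]
grip_width: 0.633
grasp_force: 65.2
t 6.325 pos [ 0.6269 -0.0364  0.1363] F [-0.1199 -0.5359 -0.3461] grip 0.6332461305907879 65.22507905960083
rot [-0.0005 -0.0044 -0.0016] d [-0.0029  0.0008 -0.0023] rows 0.059706297082028924 0.02528102415577387
rot [-0.0005 -0.0044 -0.0016] d [-0.0031  0.0008  0.0497] rows 0.7973838049974782 0.02528102415577387
[-0.6361  0.2873  0.748   1.8439 -0.3294  0.8536  1.9675]
```

View pics/h.png

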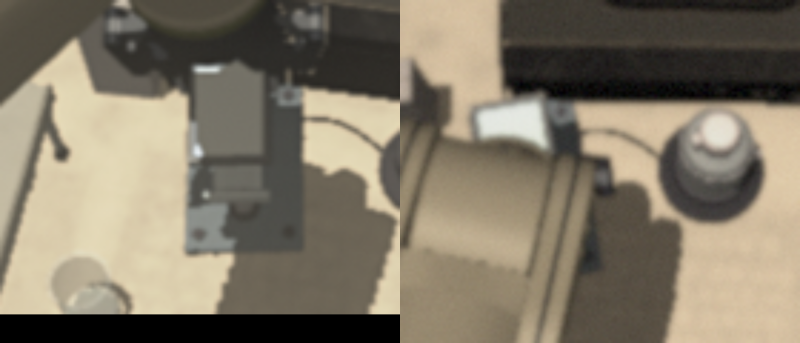

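The side view shows the plate hovering in line with the bar, with its lower edge at about (230,157) and the lip at (240,195) in the crop. It is coated side up, and the carton is clear of the fingers. Now I'll lower it.

```bash
python3 jog.py '0 -0.004 -0.002 -0.003 0.001 0.025 0.5;0 -0.004 -0.002 -0.003 0.001 0.045 0.5;0 -0.004 -0.002 -0.003 0.001 0.05 0.5;0 -0.004 -0.002 -0.003 0.001 0.05 0.5'
python3 -c "
from h import *
delta((cr(.005,0,.0),CR))"
python3 jog.py '0 0 0 0 0 0.004 0.5;0 0 0 0 0 0.004 0.5'
python3 jog.py '0 0 0 0 0 0.002 0.5;0 0 0 0 0 0.002 0.5'
python3 -c "
from h import *
delta((cr(.005,0,-.0023),CR))"
```

```text
clock: 6.92
position: [0.6423, -0.0328, 0.0877]
ee_rot: [-0.072, 0.989, 0.009, 0.129]
ft_force: [-0.1, -0.3, -0.9]
grip_width: 0.633
grasp_force: 65.2
t 6.925 pos [ 0.6423 -0.0328  0.0877] F [-0.0563 -0.3166 -0.8691] grip 0.6327872420618483 65.208181142807
rot [-0.0012 -0.0024  0.0016] d [-0.0002 -0.0006  0.0067] rows 0.10803347166849196 0.01667171488168091
clock: 7.18
position: [0.6435, -0.0323, 0.084]
ee_rot: [-0.072, 0.989, 0.009, 0.129]
ft_force: [-0.2, -0.4, -0.9]
grip_width: 0.633
grasp_force: 65.2
clock: 7.42
position: [0.6439, -0.0322, 0.0818]
ee_rot: [-0.072, 0.989, 0.009, 0.129]
ft_force: [0.3, -0.1, -1.2]
grip_width: 0.632
grasp_force: 65.2
t 7.425 pos [ 0.6439 -0.0322  0.0818] F [ 0.3131 -0.0927 -1.1546] grip 0.6317514885735305 65.21370649337769
rot [-0.0009 -0.0023  0.002 ] d [-0.0001 -0.001   0.0029] rows 0.048480499597509726 0.01674637080130207
```

```bash
python3 jog.py '0 0 0 0 -0.001 0.002 0.5;0 0 0 0 -0.001 0.002 0.5'
python3 jog.py '0 0 0 0.004 0 0 0.5;0 0 0 0.004 0 0 0.5;0 0 0 0.004 0 0 0.5'
python3 jog.py '0 0 0 0.0015 0 0 0.5;0 0 0 0.0015 0 0 0.5;0 0 0 0.0015 0 0 0.5'
python3 -c "
from h import *
delta((cr(.0,0,-.0023),CR))"
```

```text
clock: 7.68
position: [0.6445, -0.0333, 0.0798]
ee_rot: [-0.072, 0.989, 0.009, 0.129]
ft_force: [-0.2, -0.4, -0.3]
grip_width: 0.633
grasp_force: 65.2
clock: 8.05
position: [0.6407, -0.0337, 0.079]
ee_rot: [-0.072, 0.989, 0.009, 0.129]
ft_force: [0.7, -0.1, 0.2]
grip_width: 0.634
grasp_force: 65.2
clock: 8.43
position: [0.6393, -0.0339, 0.0786]
ee_rot: [-0.072, 0.989, 0.009, 0.129]
ft_force: [-1.6, -0.0, -1.5]
grip_width: 0.634
grasp_force: 65.2
t 8.425 pos [ 0.6393 -0.0339  0.0786] F [-1.5624 -0.0047 -1.5033] grip 0.6337776403059762 65.21415710449219
rot [-0.0009 -0.002   0.0019] d [-0.0005  0.0001  0.001 ] rows 0.01767578040394013 0.015680941725298443
```

```bash
python3 jog.py '0 0 0 0.001 0 0 0.5;0 0 0 0.001 0 0 0.5'
python3 jog.py '0 0 0 0.001 0 0 0.5;0 0 0 0.001 0 0 0.5'
python3 jog.py '0 0 0 0 0 0.001 0.5;0 0 0 0 0 0.001 0.5'
python3 -c "
from h import *
delta((cr(.0,0,-.0023),CR))"
```

```text
clock: 8.68
position: [0.6389, -0.0339, 0.0786]
ee_rot: [-0.072, 0.989, 0.009, 0.13]
ft_force: [1.9, -0.3, -0.7]
grip_width: 0.632
grasp_force: 65.2
clock: 8.93
position: [0.6387, -0.0339, 0.0789]
ee_rot: [-0.072, 0.989, 0.009, 0.131]
ft_force: [6.5, 1.8, 0.5]
grip_width: 0.634
grasp_force: 65.1
clock: 9.18
position: [0.639, -0.0339, 0.0781]
ee_rot: [-0.072, 0.989, 0.009, 0.131]
ft_force: [5.8, 1.4, 1.6]
grip_width: 0.633
grasp_force: 65.4
t 9.175 pos [ 0.639  -0.0339  0.0781] F [5.7704 1.4241 1.5541] grip 0.6326658632763387 65.42286515235901
rot [-0.0012  0.0007  0.0023] d [-0.001   0.      0.0006] rows 0.018830474473083666 0.014269727308891672
```

Touching the lip (about 6 N). I'll ease back slightly and press down until it seats on the bar.

```bash
python3 jog.py '0 0 0 -0.001 0 0.001 0.5;0 0 0 -0.001 0 0.001 0.5'
python3 jog.py '0 0 0 0 0 0.001 0.5;0 0 0 0 0 0.001 0.5'
python3 -c "
from h import *
delta((cr(.0,0,-.0023),CR))"
```

```text
clock: 9.43
position: [0.6391, -0.0339, 0.0778]
ee_rot: [-0.072, 0.989, 0.009, 0.129]
ft_force: [-9.0, 1.3, 18.4]
grip_width: 0.635
grasp_force: 67.5
clock: 9.68
position: [0.6391, -0.0339, 0.0777]
ee_rot: [-0.072, 0.989, 0.01, 0.129]
ft_force: [-18.2, 3.0, 31.5]
grip_width: 0.632
grasp_force: 69.2
t 9.675 pos [ 0.6391 -0.0339  0.0777] F [-18.1681   2.9973  31.5042] grip 0.6319731640187572 69.24205899238586
rot [ 0.0013 -0.0016  0.0013] d [-0.001   0.0001  0.0002] rows 0.016515139222448127 0.012838602196739005
```

```bash
python3 jog.py '0 0 0 0 0 -0.001 0.5;0 0 0 0 0 -0.0015 0.5;0 0 0 0 0 -0.0015 0.5'
python3 jog.py '0 0 0 0 0 0 0.66;0 0 0 0 0 0 0.7;0 0 0 0 0 0 0.76;0 0 0 0 0 0 0.85;0 0 0 0 0 0 0.85;0 0 0 0 0 0 0.85'
python3 jog.py '0 0 0 0 0 -0.02 0.85;0 0 0 0 0 -0.05 0.85;0 0 0 0 0 -0.1 0.85;0 0 0 0 0 -0.14 0.85;0 0 0 0 0 -0.14 0.85'
python3 -c "
from h import *
CP=tool(0);
delta(([.5,-.1,.30],CP),([.6543,-.1827,.23],CP))
for n,a in(('side',(140,250,190,330)),('top',(110,220,190,330))):
  i=viewer.camera(n)[a[0]:a[1],a[2]:a[3]];cv2.imwrite(f'pics/p{n}.png',cv2.resize(i,None,fx=2.8,fy=2.8))
cv2.imwrite('pics/p.png',np.hstack([cv2.imread('pics/pside.png'),cv2.imread('pics/ptop.png')]))"
```

```text
clock: 10.05
position: [0.6391, -0.0339, 0.0779]
ee_rot: [-0.072, 0.989, 0.009, 0.13]
ft_force: [-3.3, 1.0, 11.1]
grip_width: 0.634
grasp_force: 66.6
clock: 10.8
position: [0.6387, -0.034, 0.0768]
ee_rot: [-0.072, 0.989, 0.009, 0.129]
ft_force: [-0.2, -0.7, 0.4]
grip_width: 0.847
grasp_force: 0.0
clock: 11.42
position: [0.6043, -0.0393, 0.2154]
ee_rot: [-0.071, 0.989, 0.009, 0.132]
ft_force: [-0.2, -0.1, -1.1]
grip_width: 0.852
grasp_force: 0.0
t 11.425 pos [ 0.6043 -0.0393  0.2154] F [-0.2189 -0.0811 -1.062 ] grip 0.8522551475030318 0.0
rot [0.0189 0.2646 0.1434] d [ 0.0859 -0.0451 -0.1109] rows 2.3577515250827283 1.604280770907027
rot [0.0189 0.2646 0.1434] d [-0.0317 -0.1491 -0.0065] rows 2.4408909213093777 1.604280770907027
```

View pics/p.png

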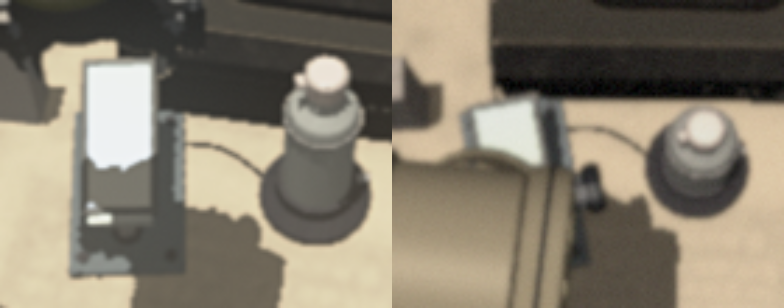

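The plate sits on the bar against the lip, at about (120,135) in the left half of the picture. I'll check how close the monitor is to the press pose, then back off with the fingers shut.

```bash
python3 -c "
from h import *
for a,b in (((411,77),(428,109)),((189,70),(199,92))):
    print(fit({'top':([[0,0,0]],[a]),'side':([[0,0,0]],[b])},lambda x,m:m+x,[.8,-.2,.2])[:2])
delta(([.5,-.20,.30],tool(0)))"
python3 jog.py '0.01 0.13 0.07 0.04 -0.07 -0.07 0;0.019 0.26 0.143 0.08 -0.14 -0.13 0;0.019 0.26 0.143 0.08 -0.14 -0.13 0;0.019 0.26 0.143 0.08 -0.14 -0.13 0;0.019 0.26 0.143 0.08 -0.14 -0.13 0;0.019 0.26 0.143 0.08 -0.14 -0.13 0'
python3 -c "
from h import *
delta(([.6543,-.1827,.20],tool(0)));print(telemetry.get_obs()['joint_pos'])
for n,a in(('side',(140,250,190,330)),('top',(110,220,190,330))):
  i=viewer.camera(n)[a[0]:a[1],a[2]:a[3]];cv2.imwrite(f'pics/q{n}.png',cv2.resize(i,None,fx=2.8,fy=2.8))
cv2.imwrite('pics/q.png',np.hstack([cv2.imread('pics/qside.png'),cv2.imread('pics/qtop.png')]))"
```

```text
(array([ 0.8084, -0.413 ,  0.1895]), np.float64(0.282630436764572))
(array([0.8617, 0.0679, 0.1243]), np.float64(2.8206796366760494))
t 11.525 pos [ 0.6031 -0.0387  0.212 ] F [-0.5925  0.8558  0.3531] grip 0.8514173285154598 0.0
rot [0.0181 0.2597 0.1443] d [ 0.0985 -0.1448 -0.1171] rows 3.371367071615205 1.5832175438727971
clock: 12.28
position: [0.5143, -0.1912, 0.316]
ee_rot: [-0.002, 1.0, -0.001, -0.001]
ft_force: [0.3, 0.3, -0.1]
grip_width: -0.001
grasp_force: 0.0
t 12.275 pos [ 0.5143 -0.1912  0.316 ] F [ 0.3123  0.26   -0.0616] grip -0.0010392127433592458 0.0
rot [-0.0011 -0.0024  0.0035] d [-0.1403  0.0081  0.1156] rows 2.9118794281743665 0.023164901636060265
[-0.5496  0.1643  0.9407  1.5658 -0.1312  1.481   1.971 ]
```

View pics/q.png

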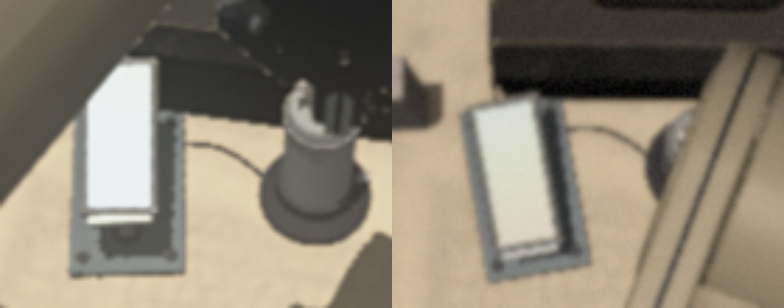

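The side crop shows the plate along the bar, with corners near (158,60), (153,213) and (86,213) and the lip just below. I'll compare a plate pose fit with the cradle and work out the press pose. The tool will lean back towards the robot to stay clear of the monitor.

```bash
python3 -c "
from h import *
s=lambda L:(np.array(L)+.5)/2.8-.5+[190,140]
t=lambda L:(np.array(L)-[392,0]+.5)/2.8-.5+[190,110]
m=[[.06,.028,.01],[.06,-.028,.01],[-.06,-.028,.01],[-.06,.028,.01]]
x,e,f=fit({'top':(m,t([[472,107],[540,97],[561,243],[498,252]])),'side':(m[1:],s([[158,60],[153,213],[86,213]]))},crad,[.64,-.03,.14])
print(x,e,'in cradle',CB.T@(crad(x,np.zeros((1,3)))[0]-cr(0,0,0)))
T=tool(0,.26)
delta(([.55,-.185,.25],T),([.660,-.1827,.20],T))"
```

```text
[ 0.6388 -0.0352  0.1266] 0.9808850707777108 in cradle [-0.0009 -0.0013  0.0002]
t 12.375 pos [ 0.5143 -0.1914  0.3163] F [-1.5328  0.6071  0.6955] grip -0.001822238608644431 0.0
rot [-0.001  -0.2622  0.0038] d [-0.0359  0.0063  0.0662] rows 1.2087570282180466 1.3947403180136462
rot [-0.001  -0.2622  0.0038] d [-0.146   0.0083  0.1159] rows 2.9859560127547735 1.3947403180136462
```

The plate is home to within about 1 mm. Next I'll move above the cap.

```bash
python3 jog.py '0 -0.13 0 -0.02 0.003 0.03 0;0 -0.262 0.004 -0.036 0.006 0.066 0;0 -0.262 0.004 -0.036 0.006 0.066 0;0 -0.262 0.004 -0.08 0.007 0.086 0;0 -0.262 0.004 -0.13 0.008 0.108 0;0 -0.262 0.004 -0.146 0.008 0.116 0;0 -0.262 0.004 -0.146 0.008 0.116 0'
python3 -c "
from h import *
T=tool(0,.26)
delta(([.660,-.1827,.18],T),([.660,-.1827,.167],T))
for n,a in(('side',(60,260,180,400)),('top',(40,240,180,400))):
  cv2.imwrite(f'pics/r{n}.png',cv2.resize(viewer.camera(n)[a[0]:a[1],a[2]:a[3]],None,fx=1.8,fy=1.8))
cv2.imwrite('pics/r.png',np.hstack([cv2.imread('pics/rside.png'),cv2.imread('pics/rtop.png')]))"
```

```text
clock: 13.25
position: [0.6612, -0.184, 0.2011]
ee_rot: [-0.0, 0.992, -0.001, 0.128]
ft_force: [-0.7, 0.5, 1.0]
grip_width: -0.001
grasp_force: 0.0
t 13.25 pos [ 0.6612 -0.184   0.2011] F [-0.7436  0.503   0.994 ] grip -0.000506089232166715 0.0
rot [-0.0025 -0.0023  0.0012] d [0.0066 0.0014 0.0201] rows 0.3389985193592839 0.019079047775597692
rot [-0.0025 -0.0023  0.0012] d [0.0099 0.0014 0.0327] rows 0.5465310706997935 0.019079047775597692
```

View pics/r.png

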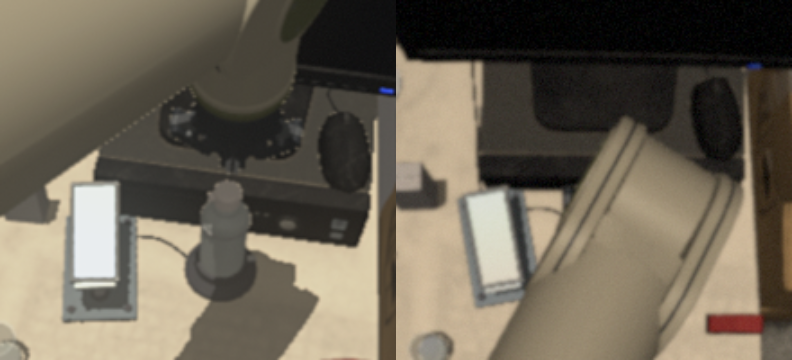

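In the side crop the shut fingertips (232,168) hang just over the cap (228,187). The wrist is clear of the monitor and the plate is in place. Now I'll lower straight down in steps.

```bash
python3 jog.py '0 0 0 0.0066 0.001 0.02 0;0 0 0 0.0066 0.001 0.02 0'
python3 jog.py '0 0 0 0.0015 0 0.0058 0;0 0 0 0.0015 0 0.0058 0;0 0 0 0.0015 0 0.0058 0'
python3 jog.py '0 0 0 0.0008 0 0.003 0;0 0 0 0.0008 0 0.003 0'
python3 jog.py '0 0 0 0.0008 0 0.003 0;0 0 0 0.0008 0 0.003 0'
```

```text
clock: 13.6
position: [0.6577, -0.1839, 0.1806]
ee_rot: [0.001, 0.992, -0.0, 0.13]
ft_force: [0.6, 0.6, 0.0]
grip_width: -0.002
grasp_force: 0.0
clock: 13.98
position: [0.6587, -0.1845, 0.1748]
ee_rot: [0.001, 0.991, -0.001, 0.131]
ft_force: [-0.7, -0.4, -0.0]
grip_width: 0.005
grasp_force: 0.0
clock: 14.22
position: [0.6587, -0.1846, 0.1713]
ee_rot: [0.002, 0.991, -0.001, 0.131]
ft_force: [1.0, 0.3, 1.2]
grip_width: 0.003
grasp_force: 0.6
clock: 14.48
position: [0.6587, -0.1846, 0.1682]
ee_rot: [0.002, 0.991, -0.001, 0.131]
ft_force: [0.2, -0.1, 3.0]
grip_width: -0.003
grasp_force: 1.4
```

```bash
python3 jog.py '0 0 0 0.0005 0 0.002 0;0 0 0 0.0005 0 0.002 0'
python3 jog.py '0 0 0 0.0003 0 0.0015 0;0 0 0 0.0003 0 0.0015 0;0 0 0 0.0003 0 0.0015 0'
```

```text
clock: 14.72
position: [0.6587, -0.1846, 0.1662]
ee_rot: [0.002, 0.991, -0.001, 0.131]
ft_force: [-0.2, -0.5, 4.1]
grip_width: -0.002
grasp_force: 1.9
clock: 15.1
position: [0.6589, -0.1847, 0.1657]
ee_rot: [0.002, 0.991, -0.001, 0.131]
ft_force: [-5.0, 1.8, 13.4]
grip_width: 0.001
grasp_force: 6.3
```

The cap is at its stop: 13 N, and the position stalled at 0.1657. I'll rise straight up, back off and check.

```bash
python3 jog.py '0 0 0 -0.002 0 -0.008 0;0 0 0 -0.005 0 -0.02 0;0 0 0 -0.013 0 -0.05 0;0 0 0 0 0 -0.1 0;0 0 0 0.04 0 -0.14 0;0 0 0 0.08 0 -0.16 0;0 0 0 0.08 0 -0.16 0;0 0 0 0.08 0 -0.16 0;0 0 0 0.08 0 -0.16 0;0 0 0 0.08 0 -0.16 0'
python3 -c "
from h import *
for n,a in(('side',(60,320,150,400)),('top',(40,300,150,400))):
  cv2.imwrite(f'pics/e{n}.png',cv2.resize(viewer.camera(n)[a[0]:a[1],a[2]:a[3]],None,fx=1.6,fy=1.6))
cv2.imwrite('pics/e.png',np.hstack([cv2.imread('pics/eside.png'),cv2.imread('pics/etop.png')]))"
```

```text
clock: 16.35
position: [0.5403, -0.1839, 0.2977]
ee_rot: [0.001, 0.992, -0.002, 0.129]
ft_force: [0.8, -0.6, 0.3]
grip_width: -0.002
grasp_force: 0.0
```

View pics/e.png

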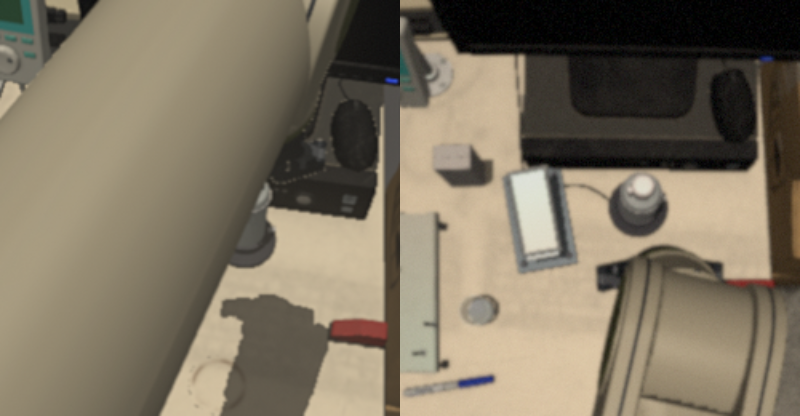

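The top crop shows the plate on the bar at (537,215), the cap up at (642,187), the beaker at (480,310) and the carton at (455,160), all undisturbed. The robot is touching nothing, so I'm handing in.

```bash
python3 -c "
from workcell import manip, viewer, telemetry, hand_in
print(hand_in())"
```

```text
the job is handed in; nothing more can be done
None
```

I laid the plate home on the sloped bar against the lip, pressed the cap to its stop, let it spring back, and handed the job in at about 16.5 s; the hand-in returned no verdict.

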